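# Set the centring ring of a wooden-token jig and lock it

### The arm

A 6-joint arm with a two-finger parallel gripper is mounted at the origin on the work surface. World frame = base frame: x ahead of the robot, y to its left, z up, the work surface at z = 0. Lengths are in m, angles in rad, forces in N, time in s.
With the tool pointing down it reaches from about 0.375 to 0.9 m from the base axis. Payload 3.1 kg.
Tool frame: the origin (TCP) lies midway between the tips of the shut fingers; the grasp point (between the pads) lies 19 mm behind it; z points along the fingers, y is the direction in which the jaws open and shut (so a half turn about z gives the same grasp; the last joint's range is limited). The gripper opens to 85 mm and grips with 20 to 120 N. Pads are 22 mm wide; open, the fingers measure 114 mm over their backs; the gripper's body (76 mm by 85 mm) begins 54 mm behind the grasp point. The pads swing forward as they close: fully open they stand 13 mm farther back than shut.
Start: joints at [-1.387, 0.527, 1.433, -0, 1.181, -0.178], TCP at [0.222, -0.584, 0.231] pointing down, gripper open.
Joint ranges: [-3.08, 3.08], [-0.75, 2.2], [0.22, 2.44], [-1.43, 4.57], [0, 2.65], [-2.85, 2.85]. Speed limits (rad/s): [2.79, 2.79, 3.14, 3.14, 3.14, 3.14].

### API

Orientations are given as a 3x3 rotation matrix whose columns are the frame's x, y, z axes.
In Python, from rig import bot gives the robot as it stands. The module is installed in compiled form; this text tells all that it offers.
- The arm moves only by the tool apply_moves, never from a script. Its argument "deltas" is text: rows parted by semicolons, each of 5 numbers parted by spaces: the closure, from 0 (fully open) to 1 (shut), then the shift along the tool's x, y, z as a fraction of full scale, then the turn about the tool's z as a fraction of full scale. A call has 1 to 5 rows; each row shifts and turns the commanded pose from where the row before left it, along the tool's axes as they then stand; what a row does not reach is not made up. Full scale, the value 1, is 250 mm for a shift and 45 degrees for a turn. A row lasts 1/12 s, in which the tool goes at most 41.7 mm and 7.16 degrees, less where a joint would pass 70% of its speed; a pose out of reach is approached as far as the arm can. A call with a number of a shift or a turn outside -1 to 1 is refused whole. A call with a gripper value outside its range is refused whole. The fingers move at their own pace and stop on an object; "squeeze" is the grip in N (left out, the last holds). Time passes only in rows, so rows that do not move let the fingers close. It gives the time, the measured TCP pose, the force and the opening at its end, in the units of the state.
- bot.read_state(): the state, without advancing time (a new reading comes with each control period).
- bot.grab_frame(name): name is "scene" or "top" or "wrist"; returns a dict with "pixels" (400x640x3 uint8, blue, green, red), "mtx" (3x3 intrinsics, pixels), "world_from_camera" (4x4, takes a point from camera to world coordinates). Camera axes: x right, y up, looking along -z (the intrinsics and any distortion apply to the point x, -y, -z); pixel columns grow to the right and rows downward; lengths in m; the calibration is good to about 2 mm. The wrist camera is an equidistant fisheye: a pixel r from the principal point sees the ray r / f radians off the axis. A picture is of the moment at which its call begins. There is no depth.
- bot.finish_job(): hands the job in, once; it reports no verdict.
The state is a dict: "time": time; "joint_pos": joint angles; "dq": joint speeds; "joint_efforts": joint torques, N m; "eef_pos": TCP position; "ee_rot": TCP orientation; "wrist_force": force on the tool from outside, world axes, zero at the start; "moment": the same for the moment, N m; "width": finger opening in m.
Only numpy, scipy, OpenCV 4.12 (cv2) and the standard library are available. Lean on these libraries where they do the work, as an engineer would, in place of code of your own. Each camera call takes 0.05 s, during which the arm holds its last target. There are 200 camera calls.

### The job

Push the lever of the token jig around its arc until its pointed end points at the middle of the largest of the three wooden sample discs on the jig, then push the round lock plunger all the way down and draw back. Nothing needs gripping or lifting: do not press the lock before the lever is set, do not pick up the token lying in the ring, and leave the token rolls and the other things on the table where they stand.

Things in the scene. Friction and masses are not known exactly. Their poses are not given: they have to be found in the camera images.
- ring_axis (a point): centre of the jig's aluminium ring, at the ring's top (25 mm above the table); the ring turns about the vertical through this point. The jig is a fixed grey laminate base 12 mm thick, 285 x 310 mm, with a flat ring (108 mm outer diameter, 64 mm bore). Site axes: x from here through the middle of the lever's arc (roughly away from the robot), z up. The lock stands on the opposite side, at -x. The jig's place and yaw (up to 0.35 rad) vary.
- ring (a joint): angle of ring and lever, rad; 0 = lever along the x axis of point ring_axis, positive counter-clockwise seen from above, stops at -1.25 and 1.25. It turns stiffly (0.25 N m, about 3 N at the post) and stays where it is left.
- lever_post (a point): centre of the top of the upright black round post on the lever, 15 mm in diameter, standing from 25 to 75 mm above the table, 88 mm from the ring's axis: this is what to push sideways. The flat aluminium lever bar under it is 16 mm wide, its top 25 mm above the table.
- lever_point (a point): the pointed end of the lever bar, 110 mm from the ring's axis and 21 mm above the table. Site axes: x outward along the lever (the direction in which it points), z up.
- disc_large_top (a point): the large sample disc, pale wood, 36 mm across and 6 mm thick: the mark to set the lever to. Fixed on top of the jig's base outside the sweep of the lever, 140 mm from the ring's axis (give or take 8 mm); the three discs swap places from run to run. The point is the centre of its top, about 18 mm above the table.
- disc_medium_top (a point): the medium sample disc, 24 mm across, 6 mm thick. Fixed on top of the jig's base outside the sweep of the lever, 140 mm from the ring's axis (give or take 8 mm); the three discs swap places from run to run. The point is the centre of its top, about 18 mm above the table.
- disc_small_top (a point): the small sample disc, 14 mm across, 6 mm thick. Fixed on top of the jig's base outside the sweep of the lever, 140 mm from the ring's axis (give or take 8 mm); the three discs swap places from run to run. The point is the centre of its top, about 18 mm above the table.
- lock_top (a point): centre of the top of the lock plunger's round black cap (28 mm across), which points up, 88 mm from the ring's axis on the side opposite the lever's arc. 56 mm above the table when up, 46 mm when fully down. The steel housing round its stem is 34 mm across, its top 34 mm above the table.
- lock (a joint): travel of the lock plunger, m: 0 = up, 0.010 = fully down at its stop. It needs about 4 N all the way, has no spring and stays where it is left. It does not itself hold the ring.
- token: loose wooden token, 44 mm across, 6 mm thick, lying in the bore of the ring, origin at its underside (20 mm above the table); not to be moved or lifted
- roll_a: paper-banded roll of wooden tokens, 42 mm in diameter and 42 mm tall, standing on the jig's base at its near left corner; origin at its underside; loose, leave alone
- roll_b: the same, 36 mm tall, on the jig's base at its near right corner; loose, leave alone
- roll_c: the same, 48 mm tall, on the table to the left; loose, leave alone
- glue: white glue bottle, 48 mm in diameter, 120 mm tall, upright to the right; origin at its underside; loose, leave alone
- brush: brush, 170 mm long, lying to the right; loose, leave alone
- mug: white mug, 76 mm wide, 90 mm tall, to the left; origin at its underside; loose, leave alone

How it is judged:
On the way, in this order (a step that is already met when the one before it is completed fails the run):
1. the lever points at the middle of the large disc (within 6 mm) with the lock still up (y of disc_large_top in the frame of lever_point between -0.006 and 0.006 m and x of disc_large_top in the frame of lever_point above 0 m and value of joint lock below 0.003 m), for 0.3 s.
2. the lock plunger is pushed down (8.5 mm or more of its 10 mm) with the lever still on the large disc (y of disc_large_top in the frame of lever_point between -0.006 and 0.006 m and x of disc_large_top in the frame of lever_point above 0 m and value of joint lock above 0.0085 m), for 0.2 s.
At the end, for the whole second after the job is handed in: The line of the lever passes within 6 mm of the centre of the large disc, the lever is at rest, the lock plunger is at least 8.5 mm down (of 10 mm), and the token, rolls, glue, brush and mug are within 15 mm of where they were (all of step 2 and velocity of joint ring between -0.05 and 0.05 rad/s and distance of each of token, roll_a, roll_b, roll_c, glue, brush, mug from where it was at the start of the episode below 0.015 m); the robot touches nothing.
It fails at once if the lock is pressed (more than 4 mm) while the lever is off the large disc by more than 9 mm (value of joint lock above 0.004 m and (y of disc_large_top in the frame of lever_point above 0.009 m or y of disc_large_top in the frame of lever_point below -0.009 m)).
It fails at once if the token in the ring is lifted or carried (height (world z) of token above 0.03 m or distance of token from where it was at the start of the episode above 0.015 m).
It fails at once if a roll, the glue, the brush or the mug is moved by more than 20 mm or lifted (distance of any of roll_a, roll_b, roll_c, glue, brush, mug from where it was at the start of the episode above 0.02 m).
It also fails if it takes over 58 s, if anything falls off the work surface, if the arm or the gripper's body presses on something with over 40 N, if the wrist force passes 120 N, or if a joint passes its speed limit or range.

## Working session

There is one attempt and no reset: what is moved stays moved. The work goes in short steps, Python scripts to look and compute and a tool call to move; the robot and the scene stay as the last step left them, time stands still between calls to the robot, and variables do not carry over. Pictures are saved under pics/ and viewed, about 8 in all and at most 12, crops included, and the job is handed in when it is done.

Besides the shell and the picture viewer there is one more tool, called after "Emit:" as a command line: name --argument value ..., lists and objects as JSON in quotes. apply_moves: Moves the arm, as the interface text tells. Its arguments: {"type":"object","properties":{"deltas":{"type":"string"},"squeeze":{"type":"number"}},"required":["deltas"]}

```bash
mkdir -p pics
cat > h.py <<'E'
import numpy as np, cv2
from rig import bot
def grab(n,f):
    d=bot.grab_frame(n); np.savez('pics/'+f+'.npz',**d); cv2.imwrite('pics/'+f+'.png',d['pixels']); return d
def px2w(d,u,v,z):
    K=d['mtx'];T=d['world_from_camera']
    r=np.array([(u-K[0,2])/K[0,0],-(v-K[1,2])/K[1,1],-1.]); r=T[:3,:3]@r
    return T[:3,3]+r*(z-T[2,3])/r[2]
def w2px(d,p):
    K=d['mtx'];T=d['world_from_camera']
    c=T[:3,:3].T@(np.array(p)-T[:3,3]); return K[0,2]+K[0,0]*c[0]/-c[2],K[1,2]+K[1,1]*c[1]/c[2]
E
python3 - <<'E'
from h import *
for n in('top','scene'):
    d=grab(n,n); print(d['mtx'],d['world_from_camera'])
s=bot.read_state();print(s)
E
```

```text
[[379.60799492   0.         315.99828485]
 [  0.         379.60799492 193.16098466]
 [  0.           0.           1.        ]] [[-0.02296674  0.98747814 -0.15607512  0.33640936]
 [-0.9997344  -0.02238645  0.00547497  0.02327874]
 [ 0.00191245  0.15615941  0.98773001  1.41628689]
 [ 0.          0.          0.          1.        ]]
[[380.11661412   0.         320.08451695]
 [  0.         380.11661412 195.13375058]
 [  0.           0.           1.        ]] [[-0.87777067 -0.40894847  0.2495592   0.79058492]
 [ 0.47898952 -0.75931259  0.44046957  0.51234535]
 [ 0.00936409  0.50616751  0.86238435  1.01855889]
 [ 0.          0.          0.          1.        ]]
{'time': 0.1, 'joint_pos': array([-1.38647526e+00,  5.28379113e-01,  1.43379488e+00,  3.70509659e-05,
        1.18143553e+00, -1.78488016e-01]), 'dq': array([-0.00138755, -0.00134473, -0.00328476, -0.00060001,  0.00137303,
       -0.00014079]), 'joint_efforts': array([-2.63431696e-05, -4.43305600e+01, -1.78585678e+01, -1.07427056e-04,
        3.89685025e-03,  2.64333494e-05]), 'eef_pos': array([ 0.22173445, -0.58363598,  0.23042128]), 'ee_rot': array([[ 9.34908636e-01,  3.54888334e-01, -3.35952573e-04],
       [ 3.54888277e-01, -9.34906602e-01,  1.98898585e-03],
       [ 3.91783597e-04, -1.97874568e-03, -9.99997966e-01]]), 'wrist_force': array([ 1.16796336,  0.03976466, -0.05505212]), 'moment': array([ 0.00742656, -0.01632375, -0.00438188]), 'width': 0.08514146626471783}
```

View pics/top.png

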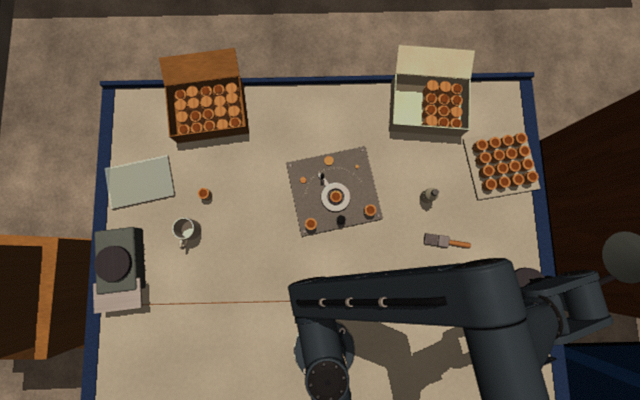

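The top view shows the jig at about (335,192), the lever post near (322,176), the lock at (341,220), and discs near (303,180), (329,160) and (357,167). I'll enlarge both views.

Run:
```python
from h import *
a=cv2.imread('pics/top.png')[140:245,275:395]
cv2.imwrite('pics/topc.png',cv2.resize(a,None,fx=5.7,fy=5.7,interpolation=cv2.INTER_CUBIC))
d=np.load('pics/scene.npz')
t=np.load('pics/top.npz'); c=px2w(t,336,197,.025);print(c,w2px(d,c))
```

```text
[ 0.54017589 -0.05819077  0.025     ] (np.float64(299.6981290165321), np.float64(184.5116215535188))
```

View pics/topc.png

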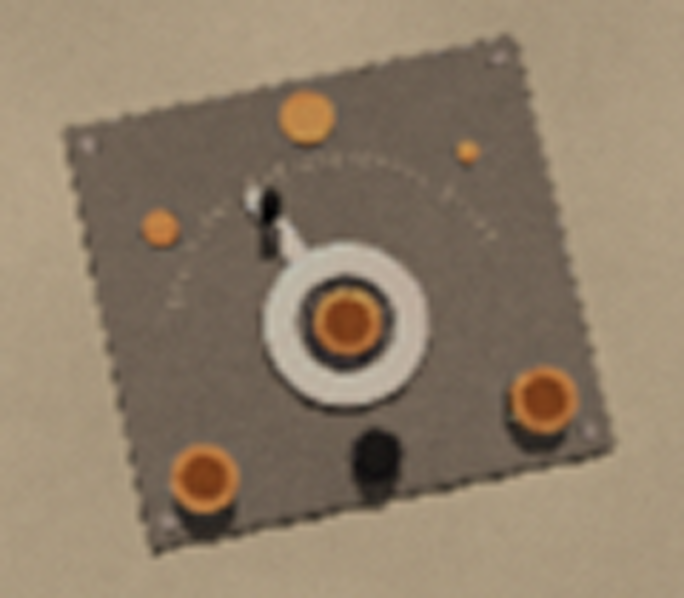

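View pics/scene.png

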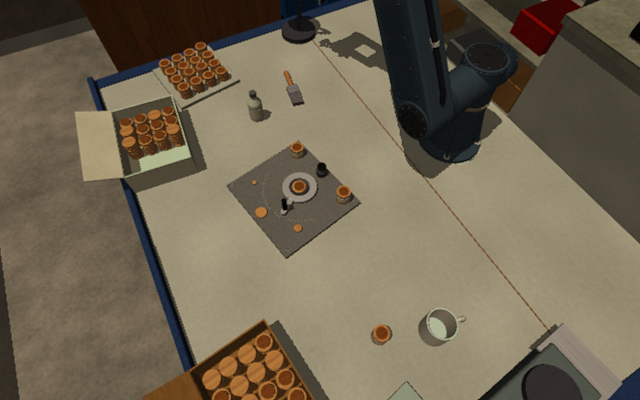

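Crop: ring centre (346,325), large disc (307,117), pointed end ≈(249,193), post ≈(269,205), lock cap ≈(377,454). The lever has to turn clockwise to reach the large disc.

Run:
```python
from h import *
t=np.load('pics/top.npz')
P={}
for n,u,v,z in [('ring',346,325,.025),('disc',307,117,.018),('med',160,228,.018),('small',468,152,.018),('tip',249,193,.021),('posttop',270,203,.075),('lock',377,452,.056),('rollA',205,478,.054),('rollB',544,400,.048)]:
    P[n]=p=px2w(t,275+(u+.5)/5.7-.5,140+(v+.5)/5.7-.5,z); q=p-P['ring']
    print(n,p.round(4),'r',np.hypot(q[0],q[1]).round(4),'ang',np.arctan2(q[1],q[0]).round(3))
```

```text
ring [ 0.5417 -0.0556  0.025 ] r 0.0 ang 0.0
disc [ 0.6828 -0.0344  0.018 ] r 0.1426 ang 0.149
med [0.61   0.0644 0.018 ] r 0.138 ang 1.053
small [ 0.6566 -0.1403  0.018 ] r 0.1427 ang -0.635
tip [0.6316 0.0053 0.021 ] r 0.1085 ang 0.596
posttop [ 0.6134 -0.0071  0.075 ] r 0.0865 ang 0.595
lock [ 0.4559 -0.0709  0.056 ] r 0.0872 ang -2.966
rollA [0.4421 0.0378 0.054 ] r 0.1365 ang 2.388
rollB [ 0.4873 -0.1787  0.048 ] r 0.1346 ang -1.987
```

Emit:
apply_moves --deltas "1 0 0 0 0.136; 1 0 0 0 0.136; 1 0.0955 -0.111 0 0; 1 0.0955 -0.111 0 0; 1 0.0955 -0.111 0 0"

```text
time: 0.52
eef_pos: [0.2803, -0.4902, 0.2305]
ee_rot: [[0.989, 0.147, -0.0], [0.147, -0.989, 0.001], [0.0, -0.001, -1.0]]
wrist_force: [1.1, -0.9, -1.0]
width: 0.0256
```

Emit:
apply_moves --deltas "1 0.0955 -0.111 0 0; 1 0.0955 -0.111 0 0; 1 0.0955 -0.111 0 0; 1 0.0955 -0.111 0 0; 1 0.0955 -0.111 0 0"

```text
time: 0.93
eef_pos: [0.3781, -0.3345, 0.231]
ee_rot: [[0.989, 0.148, -0.0], [0.148, -0.989, 0.001], [-0.0, -0.001, -1.0]]
wrist_force: [-0.1, -0.5, -0.5]
width: -0.0
```

Emit:
apply_moves --deltas "1 0.0955 -0.111 0 0; 1 0.0955 -0.111 0 0; 1 0.0955 -0.111 0 0; 1 0.0955 -0.111 0 0; 1 0.0955 -0.111 0 0"

```text
time: 1.35
eef_pos: [0.4756, -0.1796, 0.2311]
ee_rot: [[0.989, 0.149, -0.001], [0.149, -0.989, 0.0], [-0.0, -0.0, -1.0]]
wrist_force: [0.6, -1.2, 0.7]
width: -0.0002
```

Emit:
apply_moves --deltas "1 0.0955 -0.111 0 0; 1 0.0955 -0.111 0 0; 1 0.0955 -0.111 0 0; 1 0.0955 -0.111 0 0; 1 0.0955 -0.111 0 0"

```text
time: 1.77
eef_pos: [0.5729, -0.0246, 0.231]
ee_rot: [[0.989, 0.149, -0.001], [0.149, -0.989, 0.0], [-0.001, -0.0, -1.0]]
wrist_force: [0.5, -1.1, -0.5]
width: -0.0002
```

Emit:
apply_moves --deltas "1 0.0955 -0.111 0 0; 1 0.0955 -0.111 0 0; 1 0 0 0.1 0; 1 0 0 0 0; 1 0 0 0 0"

```text
time: 2.18
eef_pos: [0.6097, 0.0359, 0.2045]
ee_rot: [[0.989, 0.15, -0.006], [0.15, -0.989, 0.0], [-0.005, -0.001, -1.0]]
wrist_force: [0.1, -0.4, 0.5]
width: -0.0001
```

Run:
```python
from h import *
d=grab('wrist','w1'); print(d['mtx'],d['world_from_camera']); print(bot.read_state()['eef_pos'],bot.read_state()['wrist_force'])
cv2.imwrite('pics/w1b.png',cv2.convertScaleAbs(d['pixels'],alpha=1.5))
```

```text
[[309.70691629   0.         320.94814603]
 [  0.         309.70691629 199.9680603 ]
 [  0.           0.           1.        ]] [[ 1.48847699e-01  9.48183646e-01  2.80699371e-01  6.80107046e-01]
 [-9.88859835e-01  1.42945138e-01  4.15079996e-02  4.62439881e-02]
 [-7.67403781e-04 -2.83750704e-01  9.58897778e-01  3.45962564e-01]
 [ 0.00000000e+00  0.00000000e+00  0.00000000e+00  1.00000000e+00]]
[0.61046727 0.03517067 0.20564227] [0.64204191 0.34960052 0.33431627]
```

View pics/w1b.png

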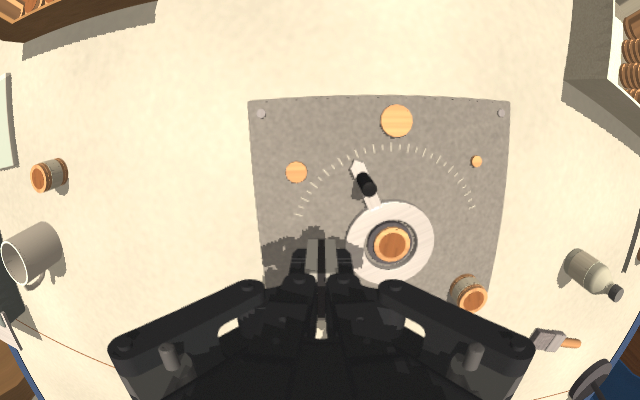

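Wrist view: ring centre about (390.5,242), large disc (397,121), lever tip about (356,161), medium disc (296,172), small disc (477,161).

```bash
cat >> h.py <<'E'
def ray(d,u,v):
    K=d['mtx'];T=d['world_from_camera']
    q=np.array([u-K[0,2],v-K[1,2]])/K[0,0]; th=np.hypot(*q); s=np.sin(th)/th
    return T[:3,:3]@np.array([q[0]*s,-q[1]*s,-np.cos(th)])
def fe(d,u,v,z):
    T=d['world_from_camera']; r=ray(d,u,v); return T[:3,3]+r*(z-T[2,3])/r[2]
def fpx(d,p):
    K=d['mtx'];T=d['world_from_camera']; c=T[:3,:3].T@(np.array(p)-T[:3,3]); c=c*[1,-1,-1]
    th=np.arctan2(np.hypot(c[0],c[1]),c[2]); k=K[0,0]*th/np.hypot(c[0],c[1]); return K[0,2]+k*c[0],K[1,2]+k*c[1]
E
python3 - <<'E'
from h import *
d=np.load('pics/w1.npz')
P={}
for n,u,v,z in [('ring',390.5,242,.025),('disc',397,121,.018),('med',296,172.5,.018),('small',477,161,.018),('tip',356,161,.021),('posttop',370,188,.075),('token',392,244,.026)]:
    P[n]=p=fe(d,u,v,z); q=p-P['ring']
    print(n,p.round(4),'r',np.hypot(q[0],q[1]).round(4),'ang',np.arctan2(q[1],q[0]).round(3))
# ring circle fit from edge points
from scipy.optimize import least_squares
img=d['pixels'].astype(int); c=P['ring']
# bright/dark transition along rays from centre, rectified to the ring-top plane
E=[]
for a in np.linspace(-2.2,1.2,60):
    rs=np.arange(.046,.066,.0005)
    uv=np.array([fpx(d,c+[r*np.cos(a),r*np.sin(a),0]) for r in rs],np.float32)
    g=cv2.remap(d['pixels'].mean(2).astype(np.float32),uv[:,0][None],uv[:,1][None],1)[0]
    k=np.argmin(np.gradient(cv2.GaussianBlur(g[None],(5,1),0)[0])); E.append(c[:2]+rs[k]*np.array([np.cos(a),np.sin(a)]))
E=np.array(E); f=least_squares(lambda x:np.hypot(*(E-x[:2]).T)-x[2],[*c[:2],.054],loss='soft_l1',f_scale=.001).x
print('ringfit',f.round(4)); q=P['disc'][:2]-f[:2]; print('goal ang',np.arctan2(q[1],q[0]))
E
```

```text
ring [ 0.5481 -0.0545  0.025 ] r 0.0 ang 0.0
disc [ 0.6832 -0.0352  0.018 ] r 0.1365 ang 0.142
med [0.6107 0.0633 0.018 ] r 0.1334 ang 1.082
small [ 0.6582 -0.141   0.018 ] r 0.14 ang -0.666
tip [0.6333 0.0017 0.021 ] r 0.1021 ang 0.583
posttop [ 0.6187 -0.0079  0.075 ] r 0.0845 ang 0.583
token [ 0.5463 -0.0566  0.026 ] r 0.0028 ang -2.301
ringfit [ 0.5441 -0.0553  0.0534]
goal ang 0.1430514260902332
```

Emit:
apply_moves --deltas "1 0.016 0 0.16 0; 1 0 0 0.16 0; 1 0 0 0.16 0; 1 0 0 0.15 0; 1 0 0 0 0"

```text
time: 2.65
eef_pos: [0.6096, 0.0351, 0.0417]
ee_rot: [[0.989, 0.146, -0.016], [0.146, -0.989, 0.002], [-0.015, -0.004, -1.0]]
wrist_force: [-1.8, 0.4, 0.3]
width: 0.0001
```

Emit:
apply_moves --deltas "1 0 0.035 0 0; 1 0 0.035 0 0; 1 0 0.035 0 0; 1 0 0.035 0 0; 1 0 0 0 0"

```text
time: 3.07
eef_pos: [0.625, -0.0008, 0.0531]
ee_rot: [[0.989, 0.146, 0.01], [0.146, -0.989, -0.001], [0.01, 0.003, -1.0]]
wrist_force: [-0.8, -0.5, -0.5]
width: -0.0
```

Run:
```python
from h import *
d=grab('wrist','w2'); print(bot.read_state()['eef_pos'],bot.read_state()['wrist_force'])
cv2.imwrite('pics/w2b.png',cv2.convertScaleAbs(d['pixels'],alpha=1.5))
```

```text
[ 6.23547951e-01 -4.25801136e-04  5.25339780e-02] [-0.26463615 -0.2739455   0.34256303]
```

View pics/w2b.png

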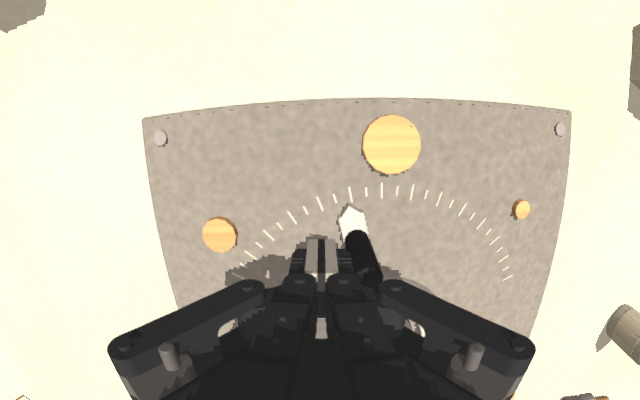

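Now the tip is at (352,207), the post has contacted the right finger's back, and the large disc is at (391.5,145).

Run:
```python
from h import *
d=np.load('pics/w2.npz'); c=np.array([.5438,-.0553])
for n,u,v,z in [('disc',391.5,144.5,.018),('tip',352,207,.021),('med',219.5,235,.018)]:
    p=fe(d,u,v,z); q=p[:2]-c
    print(n,p.round(4),'r',np.hypot(*q).round(4),'ang',np.arctan2(q[1],q[0]).round(3))
```

```text
disc [ 0.6834 -0.0341  0.018 ] r 0.1412 ang 0.151
tip [ 0.6434 -0.0169  0.021 ] r 0.1067 ang 0.368
med [0.6117 0.0627 0.018 ] r 0.1362 ang 1.049
```

Emit:
apply_moves --deltas "1 0 0 0.03 0; 1 0 0.022 0 0; 1 0 0.022 0 0; 1 0 0.022 0 0; 1 0 0 0 0"

```text
time: 3.53
eef_pos: [0.6239, -0.0158, 0.0416]
ee_rot: [[0.989, 0.148, 0.001], [0.148, -0.989, -0.0], [0.001, 0.001, -1.0]]
wrist_force: [0.2, 1.3, 0.5]
width: 0.0
```

Run:
```python
from h import *
d=grab('wrist','w3'); print(bot.read_state()['eef_pos'],bot.read_state()['wrist_force'])
a=cv2.convertScaleAbs(d['pixels'],alpha=1.2)[100:300,260:500]
cv2.imwrite('pics/w3b.png',cv2.resize(a,None,fx=3,fy=3,interpolation=cv2.INTER_CUBIC))
```

```text
[ 0.62315568 -0.01572716  0.04132434] [0.02465662 0.03035586 0.83977945]
```

View pics/w3b.png

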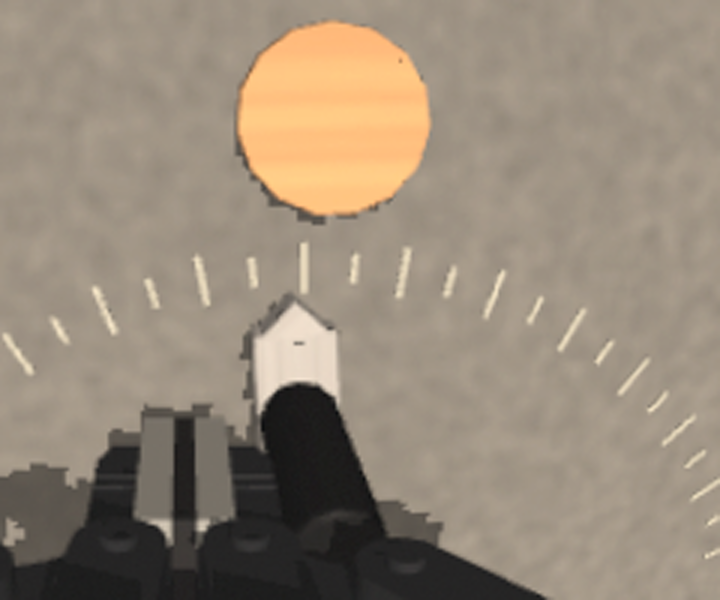

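Crop: pointed tip (297,302), disc centre (334,118), bar edges at x = 254 and 340 in row 360. A bit more push is needed.

Run:
```python
from h import *
d=np.load('pics/w3.npz'); c=np.array([.5438,-.0553])
f=lambda u,v,z:fe(d,260+(u+.5)/3-.5,100+(v+.5)/3-.5,z)
for n,u,v,z in [('disc',334,118.5,.018),('tip',297,302,.0245),('bar',297.5,360,.025)]:
    p=f(u,v,z); q=p[:2]-c
    print(n,p.round(4),'r',np.hypot(*q).round(4),'ang',np.arctan2(q[1],q[0]).round(3))
```

```text
disc [ 0.6837 -0.0343  0.018 ] r 0.1415 ang 0.149
tip [ 0.6508 -0.0325  0.0245] r 0.1094 ang 0.21
bar [ 0.6401 -0.0345  0.025 ] r 0.0985 ang 0.213
```

Emit:
apply_moves --deltas "1 0 0.011 0 0; 1 0 0.011 0 0; 1 0 0 0 0; 1 0 0 0 0"

```text
time: 3.92
eef_pos: [0.6237, -0.0206, 0.0412]
ee_rot: [[0.989, 0.149, -0.001], [0.149, -0.989, -0.0], [-0.001, 0.0, -1.0]]
wrist_force: [0.8, 0.9, 0.3]
width: 0.0005
```

Emit:
apply_moves --deltas "1 0 -0.06 0 0; 1 0 -0.1 0 0; 1 0 0 -0.16 0; 1 0 0 -0.16 0; 1 0 0 -0.16 0"

```text
time: 4.33
eef_pos: [0.6161, 0.0207, 0.1611]
ee_rot: [[0.989, 0.15, -0.005], [0.15, -0.989, -0.0], [-0.005, -0.001, -1.0]]
wrist_force: [0.7, -0.0, 0.1]
width: 0.0
```

Emit:
apply_moves --deltas "1 0 0 0 0; 1 0 0 0 0; 1 0 0 0 0"

```text
time: 4.58
eef_pos: [0.6169, 0.0199, 0.161]
ee_rot: [[0.989, 0.149, -0.002], [0.149, -0.989, -0.0], [-0.002, -0.0, -1.0]]
wrist_force: [0.3, -0.4, -0.1]
width: -0.0002
```

Run:
```python
from h import *
d=grab('wrist','w4'); print(bot.read_state()['eef_pos'],bot.read_state()['wrist_force'])
u,v=fpx(d,[.5438,-.0553,.025]);print(u,v)
x,y=300,90
a=cv2.convertScaleAbs(d['pixels'],alpha=1.2)[y:y+200,x:x+180]
cv2.imwrite('pics/w4b.png',cv2.resize(a,None,fx=3,fy=3,interpolation=cv2.INTER_CUBIC))
```

```text
[0.61637856 0.01983874 0.16003634] [-0.17445407  0.15823052  0.18509315]
382.35388904010796 268.02083493637343
```

View pics/w4b.png

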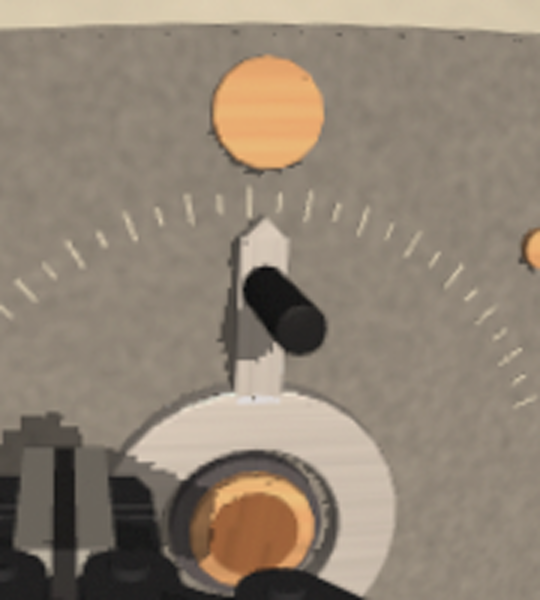

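Crop: tip (265,218), bar mid (259,385), disc (268,112): nearly collinear. I'll check this in world coordinates.

Run:
```python
from h import *
d=np.load('pics/w4.npz'); c=np.array([.5438,-.0553])
f=lambda u,v,z:fe(d,300+(u+.5)/3-.5,90+(v+.5)/3-.5,z)
P={}
for n,u,v,z in [('disc',268,112.5,.018),('tip',265,218,.0245),('bar',264.5,250,.025),('root',259,385,.025)]:
    P[n]=p=f(u,v,z); q=p[:2]-c
    print(n,p.round(4),'r',np.hypot(*q).round(4),'ang',np.arctan2(q[1],q[0]).round(3))
for a in (c,P['root'][:2]):
    v=P['tip'][:2]-a; v/=np.hypot(*v); w=P['disc'][:2]-P['tip'][:2]; print('miss mm',1e3*(v[0]*w[1]-v[1]*w[0]))
```

```text
disc [ 0.6835 -0.0341  0.018 ] r 0.1413 ang 0.151
tip [ 0.6514 -0.0377  0.0245] r 0.1091 ang 0.162
bar [ 0.6416 -0.0394  0.025 ] r 0.0991 ang 0.162
root [ 0.598  -0.0467  0.025 ] r 0.0549 ang 0.157
miss mm -1.6358252855109248
miss mm -1.80443922587265
```

Emit:
apply_moves --deltas "1 -0.1374 0.0526 0 0; 1 -0.1374 0.0526 0 0; 1 -0.1374 0.0526 0 0; 1 -0.1374 0.0526 0 0; 1 -0.1374 0.0526 0 0"

```text
time: 5.05
eef_pos: [0.4548, -0.071, 0.1596]
ee_rot: [[0.989, 0.149, -0.005], [0.149, -0.989, 0.002], [-0.004, -0.002, -1.0]]
wrist_force: [-0.0, -1.7, -0.1]
width: -0.0001
```

Emit:
apply_moves --deltas "1 0 0 0.12 0; 1 0 0 0.12 0; 1 0 0 0 0; 1 0 0 0 0"

```text
time: 5.38
eef_pos: [0.4557, -0.0705, 0.0993]
ee_rot: [[0.989, 0.148, -0.007], [0.148, -0.989, 0.003], [-0.006, -0.004, -1.0]]
wrist_force: [-0.4, 0.3, -0.2]
width: 0.0002
```

Run:
```python
from h import *
s=bot.read_state();print(s['eef_pos'],s['wrist_force'])
t=grab('top','t2'); d=grab('scene','s2')
a=d['pixels'][140:240,240:380]
cv2.imwrite('pics/s2c.png',cv2.resize(a,None,fx=5,fy=5,interpolation=cv2.INTER_CUBIC))
```

```text
[ 0.45574552 -0.07049494  0.09933838] [-0.44693712  0.31991002 -0.21679682]
```

View pics/s2c.png

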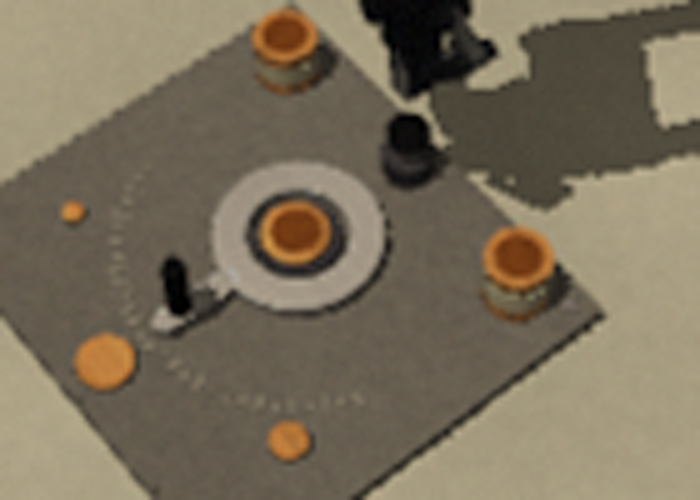

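The shut fingertips hang over the lock cap, which is still up. The lever points at the large disc. Pressing now.

Emit:
apply_moves --deltas "1 0 0 0.08 0; 1 0 0 0.076 0; 1 0 0 0 0; 1 0 0 0 0"

```text
time: 5.82
eef_pos: [0.4583, -0.071, 0.0628]
ee_rot: [[0.989, 0.149, -0.0], [0.149, -0.989, -0.0], [-0.0, 0.0, -1.0]]
wrist_force: [-0.7, -0.2, 0.4]
width: 0.0
```

Emit:
apply_moves --deltas "1 0 0 0.02 0; 1 0 0 0.012 0; 1 0 0 0.012 0; 1 0 0 0 0; 1 0 0 0 0"

```text
time: 6.23
eef_pos: [0.4589, -0.0715, 0.0517]
ee_rot: [[0.989, 0.148, 0.002], [0.148, -0.989, -0.001], [0.002, 0.001, -1.0]]
wrist_force: [1.6, 1.1, 3.1]
width: 0.0001
```

Emit:
apply_moves --deltas "1 0 0 0.012 0; 1 0 0 0.012 0; 1 0 0 0 0; 1 0 0 0 0"

```text
time: 6.57
eef_pos: [0.4589, -0.0715, 0.046]
ee_rot: [[0.989, 0.148, 0.002], [0.148, -0.989, -0.001], [0.002, 0.001, -1.0]]
wrist_force: [1.4, 0.7, 9.8]
width: -0.0
```

Emit:
apply_moves --deltas "1 0 0 0.004 0; 1 0 0 0 0; 1 0 0 0 0"

```text
time: 6.82
eef_pos: [0.4589, -0.0715, 0.0459]
ee_rot: [[0.989, 0.149, 0.003], [0.149, -0.989, -0.001], [0.003, 0.002, -1.0]]
wrist_force: [0.6, 2.4, 20.1]
width: -0.0001
```

The force rose to 20 N at z = 0.046, so the plunger is on its stop. Drawing back.

Emit:
apply_moves --deltas "1 0 0 -0.06 0; 1 0 0 -0.14 0; 1 0 0 -0.14 0; 1 -0.1 0 0 0; 1 0 0 0 0"

```text
time: 7.23
eef_pos: [0.4294, -0.0741, 0.1301]
ee_rot: [[0.989, 0.149, -0.004], [0.149, -0.989, 0.001], [-0.004, -0.002, -1.0]]
wrist_force: [-1.6, 0.7, -0.4]
width: 0.0004
```

Emit:
apply_moves --deltas "1 0 0 -0.14 0; 1 0 0 0 0; 1 0 0 0 0; 1 0 0 0 0"

```text
time: 7.57
eef_pos: [0.4327, -0.0747, 0.1635]
ee_rot: [[0.989, 0.149, -0.002], [0.149, -0.989, 0.001], [-0.002, -0.001, -1.0]]
wrist_force: [-0.8, -0.5, 0.6]
width: 0.0002
```

Run:
```python
from h import *
s=bot.read_state();print(s['eef_pos'],s['wrist_force'],s['time'])
d=grab('wrist','w5')
cv2.imwrite('pics/w5b.png',cv2.resize(cv2.convertScaleAbs(d['pixels'],alpha=1.2)[0:320,160:480],None,fx=1.8,fy=1.8,interpolation=cv2.INTER_CUBIC))
d2=grab('scene','s3')
cv2.imwrite('pics/s3c.png',cv2.resize(d2['pixels'][140:240,240:380],None,fx=5,fy=5,interpolation=cv2.INTER_CUBIC))
```

```text
[ 0.43273817 -0.07470235  0.16350023] [-0.8288558  -0.48200678  0.59415842] 7.5667
```

View pics/w5b.png

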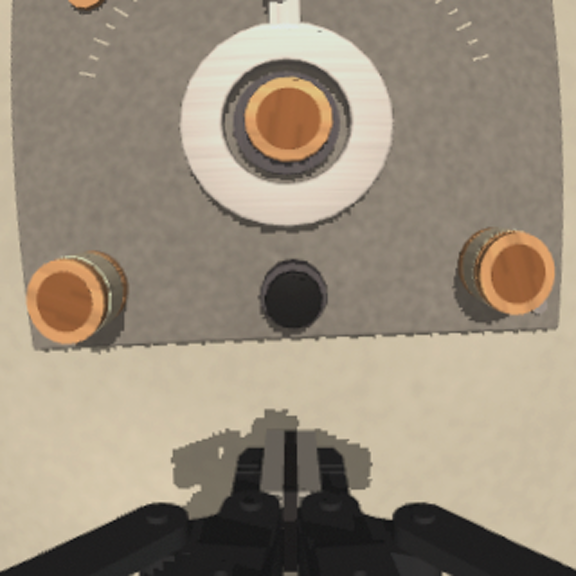

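View pics/s3c.png

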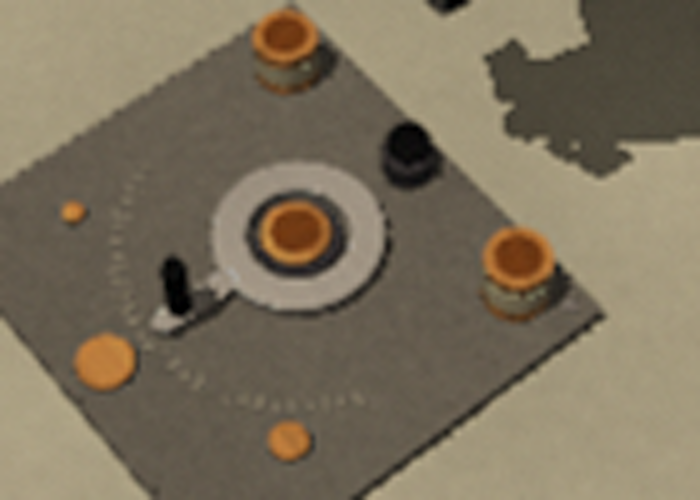

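The cap sits visibly lower (top at row 131 before, about 141 now). The lever, token and rolls look unchanged, and the arm is clear.

```bash
python3 -c "
from rig import bot
print(bot.finish_job())"
```

```text
the job is handed in; nothing more can be done
None
```

I pushed the lever clockwise with the shut fingers until it pointed at the large disc, then pressed the lock to its stop and drew back. I handed the job in at about 7.7 s.

- **Lever:** the last wrist-camera measurement before pressing put the lever's line about 1.6–1.8 mm from the disc's centre; the limit is 6 mm. The two cameras agreed on the disc's direction to about 0.01 rad. In the scene picture taken afterwards the lever had not moved.
- **Lock:** the fingertip stopped at 45.9 mm above the table, where 46 mm is fully down, and the force rose to 20 N. The cap stands visibly lower in the pictures.
- **Everything else:** the token and the two rolls on the jig look unmoved. I did not view the mug, glue, brush and third roll again after drawing back, but the arm never went near them while low. The gripper is clear of everything.

No check failed.

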